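# Tip the glass balls from the slide-lid box into the tub

### The job

Bring the small wooden slide-lid box of glass balls to the bare plywood board, gripping it end to end so that one finger presses on the lid's front lip and keeps the loose lid shut all the way, and stand it there. Then slide the lid right off and leave it lying on the board, pick up the open box and tip all four balls into the plastic tub, spilling none. Stand the empty box upright on the board again, clear of the lid, and leave the other things on the table alone.

Things in the scene. Friction and masses are not known exactly. Their poses are not given: they have to be found in the camera images.
- box_mid (a point): Slide-lid box, pale wood: 64 long (x) x 62 wide (y) x 37 mm high, side walls 7 mm, about 90 g. Point: its centre, 18.5 mm above its underside; z up, +x to its pouring front. Back (-x) and side walls are upright and flat. Lid shut, it is 68 mm long from back wall to lid lip, and 54 mm high with the lid's finger strip. The lid runs in a groove in each side wall and slides out towards +x only; no latch.
- box_rim (a point): Middle of the box's pouring rim: 28 mm ahead of the box's centre, 28 mm above its underside. Between the side walls the front is a ramp, rising at 40 degrees from the inner floor to this rim. With the lid off, the balls roll out over it when the box is tipped front-down by 60 degrees or more (65 to 80 is sure). Axes as the box.
- lid_strip (a point): Loose lid: wooden panel 60 x 52 x 4 mm, about 25 g, with a dark finger strip across its top near the front, 10 (x) x 36 (y) x 22 mm high. Point: the strip's centre, 15 mm above the panel's underside; +x is the way it slides out. Shut, it lies 12 mm ahead of and 24.5 mm above the box's centre. The panel is clear of the grooves (1 mm play) after 62 mm, and slides with 0.1 to 0.2 N. Laid down, it rests on lip and rear edge.
- lid_lip (a point): Middle of the outer face of the lid's drop lip, 24 mm ahead of the strip's centre and 17.5 mm below it. The lip, 4 mm thick, 62 wide (y), 23 mm high (z), hangs down in front of the box; shut, it bears on the front ends of the box's side walls, so squeezing it and the back wall together holds the lid shut. Axes as the lid.
- ball1_center (a point): Glass ball 1 of 4, alike, green glass, 18 mm across, 10 g; this point is its centre. It starts in the box, under the lid.
- ball2_center (a point): Glass ball 2 of 4, alike, green glass, 18 mm across, 10 g; this point is its centre. It starts in the box, under the lid.
- ball3_center (a point): Glass ball 3 of 4, alike, green glass, 18 mm across, 10 g; this point is its centre. It starts in the box, under the lid.
- ball4_center (a point): Glass ball 4 of 4, alike, green glass, 18 mm across, 10 g; this point is its centre. It starts in the box, under the lid.
- tub: The target: an open rectangular tub of translucent blue plastic, 180 (its x) x 140 (y) x 75 mm high, walls and floor 4 mm, 350 g, standing loose on the table. Origin: centre of its underside, z up.
- board_top (a point): The bare plywood work board, fixed to the table: 280 (its x) x 190 (y) x 12 mm. This point is the centre of its top face, 12 mm above the table, z up.
- jar1: Bystander: glass frit jar with white cap, 57 mm across, 105 mm high. Origin: centre of its underside.
- jar2: Bystander: glass frit jar with white cap, 57 mm across, 105 mm high. Origin: centre of its underside.
- jar3: Bystander: glass frit jar with white cap, 57 mm across, 105 mm high. Origin: centre of its underside.
- coffee: Bystander: paper coffee cup with black lid, 80 mm across, 116 mm high. Origin: centre of its underside.
- mixcup: Bystander: white plastic cup, 68 mm across, 75 mm high. Origin: centre of its underside.
- pliers: Bystander: red-handled pliers lying flat, 180 mm long along its x, 75 mm wide, 16 mm high. Origin: under its middle.
- brush: Bystander: brush lying flat along its x, about 200 mm long. Origin: under its middle.
Things that resemble listed ones, but are neither listed nor needed, are in the scene too. Leave any red look-alike of the part that bears lid_strip alone. What is shaped like the part that bears box_mid but purple is not meant.

How it is judged:
On the way, in this order (a step that is already met when the one before it is completed fails the run):
1. the box is lifted, one finger on the box and one on its shut lid (height (world z) of box_mid above 0.055 m and x of lid_strip in the frame of box_mid between 0.006 and 0.018 m and y of lid_strip in the frame of box_mid between -0.004 and 0.004 m and z of lid_strip in the frame of box_mid between 0.02 and 0.029 m and contact force between the fingers and lid above 1 N and contact force between the fingers and box above 1 N), for 0.3 s.
2. the box stands upright on the board with its lid still shut and the balls inside (x of box_mid in the frame of board_top between -0.14 and 0.14 m and y of box_mid in the frame of board_top between -0.095 and 0.095 m and z of box_mid in the frame of board_top between 0.012 and 0.026 m and angle between box_mid's own z axis and vertical below 0.12 rad and x of lid_strip in the frame of box_mid between 0.006 and 0.018 m and y of lid_strip in the frame of box_mid between -0.004 and 0.004 m and z of lid_strip in the frame of box_mid between 0.02 and 0.029 m and x of ball1_center in the frame of box_mid between -0.034 and 0.034 m and y of ball1_center in the frame of box_mid between -0.031 and 0.031 m and z of ball1_center in the frame of box_mid between -0.02 and 0.03 m and x of ball2_center in the frame of box_mid between -0.034 and 0.034 m and y of ball2_center in the frame of box_mid between -0.031 and 0.031 m and z of ball2_center in the frame of box_mid between -0.02 and 0.03 m and x of ball3_center in the frame of box_mid between -0.034 and 0.034 m and y of ball3_center in the frame of box_mid between -0.031 and 0.031 m and z of ball3_center in the frame of box_mid between -0.02 and 0.03 m and x of ball4_center in the frame of box_mid between -0.034 and 0.034 m and y of ball4_center in the frame of box_mid between -0.031 and 0.031 m and z of ball4_center in the frame of box_mid between -0.02 and 0.03 m), for 0.2 s.
3. the lid is slid right off the box, which still stands on the board with the balls in it (x of box_mid in the frame of board_top between -0.14 and 0.14 m and y of box_mid in the frame of board_top between -0.095 and 0.095 m and z of box_mid in the frame of board_top between 0.012 and 0.026 m and angle between box_mid's own z axis and vertical below 0.12 rad and x of lid_strip in the frame of box_mid above 0.068 m and x of ball1_center in the frame of box_mid between -0.034 and 0.034 m and y of ball1_center in the frame of box_mid between -0.031 and 0.031 m and z of ball1_center in the frame of box_mid between -0.02 and 0.03 m and x of ball2_center in the frame of box_mid between -0.034 and 0.034 m and y of ball2_center in the frame of box_mid between -0.031 and 0.031 m and z of ball2_center in the frame of box_mid between -0.02 and 0.03 m and x of ball3_center in the frame of box_mid between -0.034 and 0.034 m and y of ball3_center in the frame of box_mid between -0.031 and 0.031 m and z of ball3_center in the frame of box_mid between -0.02 and 0.03 m and x of ball4_center in the frame of box_mid between -0.034 and 0.034 m and y of ball4_center in the frame of box_mid between -0.031 and 0.031 m and z of ball4_center in the frame of box_mid between -0.02 and 0.03 m), for 0.1 s.
4. the box is tipped (by more than 45 degrees) over the tub (angle between box_mid's own z axis and vertical above 0.79 rad and horizontal distance between box_mid and tub below 0.16 m), for 0.1 s.
At the end, for the whole second after the job is handed in: All four balls in the level tub; the box upright (7 degrees), standing on the board with its centre over it; the lid at rest flat on the board, the strip at most 10 mm past the board's edge and 55 mm or more from the box's centre (x of ball1_center in the frame of tub between -0.088 and 0.088 m and y of ball1_center in the frame of tub between -0.068 and 0.068 m and z of ball1_center in the frame of tub between 0 and 0.07 m and x of ball2_center in the frame of tub between -0.088 and 0.088 m and y of ball2_center in the frame of tub between -0.068 and 0.068 m and z of ball2_center in the frame of tub between 0 and 0.07 m and x of ball3_center in the frame of tub between -0.088 and 0.088 m and y of ball3_center in the frame of tub between -0.068 and 0.068 m and z of ball3_center in the frame of tub between 0 and 0.07 m and x of ball4_center in the frame of tub between -0.088 and 0.088 m and y of ball4_center in the frame of tub between -0.068 and 0.068 m and z of ball4_center in the frame of tub between 0 and 0.07 m and x of box_mid in the frame of board_top between -0.14 and 0.14 m and y of box_mid in the frame of board_top between -0.095 and 0.095 m and z of box_mid in the frame of board_top between 0.012 and 0.026 m and angle between box_mid's own z axis and vertical below 0.12 rad and x of lid_strip in the frame of board_top between -0.15 and 0.15 m and y of lid_strip in the frame of board_top between -0.105 and 0.105 m and z of lid_strip in the frame of board_top between -0.002 and 0.04 m and horizontal distance between lid_strip and box_mid above 0.055 m and (angle between lid_strip's own z axis and vertical below 0.6 rad or angle between lid_strip's own z axis and vertical above 2.5 rad) and angle between tub's own z axis and vertical below 0.1 rad and linear speed of each of box, lid below 0.02 m/s); the robot touches nothing.
It fails at once if the box is in the air with its lid on but no finger on the lid (height (world z) of box_mid above 0.06 m and (x of lid_strip in the frame of box_mid between 0.006 and 0.018 m and y of lid_strip in the frame of box_mid between -0.004 and 0.004 m and z of lid_strip in the frame of box_mid between 0.02 and 0.029 m) and contact force between the fingers and lid below 0.05 N).
It fails at once if the box is in the air with its lid partly slid open (height (world z) of box_mid above 0.06 m and (x of lid_strip in the frame of box_mid between 0.022 and 0.068 m and y of lid_strip in the frame of box_mid between -0.02 and 0.02 m and z of lid_strip in the frame of box_mid between 0.01 and 0.04 m)).
It fails at once if a ball is spilled: low, and outside both the box and the tub ((height (world z) of ball1_center below 0.05 m and not (x of ball1_center in the frame of box_mid between -0.034 and 0.034 m and y of ball1_center in the frame of box_mid between -0.031 and 0.031 m and z of ball1_center in the frame of box_mid between -0.02 and 0.03 m) and (x of ball1_center in the frame of tub above 0.09 m or x of ball1_center in the frame of tub below -0.09 m or y of ball1_center in the frame of tub above 0.07 m or y of ball1_center in the frame of tub below -0.07 m)) or (height (world z) of ball2_center below 0.05 m and not (x of ball2_center in the frame of box_mid between -0.034 and 0.034 m and y of ball2_center in the frame of box_mid between -0.031 and 0.031 m and z of ball2_center in the frame of box_mid between -0.02 and 0.03 m) and (x of ball2_center in the frame of tub above 0.09 m or x of ball2_center in the frame of tub below -0.09 m or y of ball2_center in the frame of tub above 0.07 m or y of ball2_center in the frame of tub below -0.07 m)) or (height (world z) of ball3_center below 0.05 m and not (x of ball3_center in the frame of box_mid between -0.034 and 0.034 m and y of ball3_center in the frame of box_mid between -0.031 and 0.031 m and z of ball3_center in the frame of box_mid between -0.02 and 0.03 m) and (x of ball3_center in the frame of tub above 0.09 m or x of ball3_center in the frame of tub below -0.09 m or y of ball3_center in the frame of tub above 0.07 m or y of ball3_center in the frame of tub below -0.07 m)) or (height (world z) of ball4_center below 0.05 m and not (x of ball4_center in the frame of box_mid between -0.034 and 0.034 m and y of ball4_center in the frame of box_mid between -0.031 and 0.031 m and z of ball4_center in the frame of box_mid between -0.02 and 0.03 m) and (x of ball4_center in the frame of tub above 0.09 m or x of ball4_center in the frame of tub below -0.09 m or y of ball4_center in the frame of tub above 0.07 m or y of ball4_center in the frame of tub below -0.07 m))).
It fails at once if another thing on the table is pushed more than 40 mm or knocked over (distance of any of jar1, jar2, jar3, coffee, mixcup, pliers, brush from where it was at the start of the episode above 0.04 m or angle between any of jar1, jar2, jar3, coffee, mixcup's own z axis and vertical above 0.5 rad).
It fails at once if the tub is pushed more than 60 mm (distance of tub from where it was at the start of the episode above 0.06 m).
It also fails if it takes over 70 s, if anything falls off the work surface, if the arm or the gripper's body presses on something with over 40 N, if the wrist force passes 120 N, or if a joint passes its speed limit or range.

### The arm

A 6-joint arm with a two-finger parallel gripper is mounted at the origin on the work surface. World frame = base frame: x ahead of the robot, y to its left, z up, the work surface at z = 0. Lengths are in m, angles in rad, forces in N, time in s.
With the tool pointing down it reaches from about 0.225 to 0.875 m from the base axis. Payload 3.4 kg.
Tool frame: the origin (TCP) lies midway between the tips of the shut fingers; the grasp point (between the pads) lies 19 mm behind it (manip.grip_point_offset is the distance from the TCP to the grasp point, in m); z points along the fingers, y is the line along which they close (so a half turn about z gives the same grasp; the last joint's range is limited). The gripper opens to 85 mm and grips with 20 to 120 N. Pads are 22 mm wide; open, the fingers measure 114 mm over their backs; the gripper's body (76 mm by 85 mm) begins 54 mm behind the grasp point. The pads swing forward as they close: fully open they stand 13 mm farther back than shut.
Start: joints at [-1.253, 0.276, 1.505, -0, 1.361, -0.121], TCP at [0.244, -0.521, 0.231] pointing down, gripper open.
Joint ranges: [-2.89, 2.89], [-0.75, 2.08], [0.22, 2.7], [-1.18, 4.32], [0.11, 2.71], [-2.7, 2.7]. Speed limits (rad/s): [2.57, 2.57, 3.14, 3.14, 3.14, 3.14].

### API

Orientations are given as a unit quaternion [w, x, y, z].
In Python, from rig import manip gives the robot as it stands.
- The arm moves only by the shell command python3 -m handwheel 'ROWS' [FORCE]. ROWS is JSON, a list of rows, each an object with "translation": the shift along the tool's x, y, z in m, a list of three; "angular": the turn, a rotation vector about the tool's x, y, z in degrees, a list of three; "hand": the closure, from 0 (fully open) to 1 (shut). A call has 1 to 10 rows; each row shifts and turns the commanded pose from where the row before left it, along the tool's axes as they then stand; what a row does not reach is not made up. A row lasts 1/12 s, in which the tool goes at most 41.7 mm and 7.16 degrees, less where a joint would pass 70% of its speed; a pose out of reach is approached as far as the arm can. A call with a gripper value outside its range is refused whole. The fingers move at their own pace and stop on an object; FORCE is the grip in N (left out, the last holds). Time passes only in rows, so rows that do not move let the fingers close. It gives the time, the measured TCP pose, the force, the opening and the grip force at its end, in the units of the state.
- manip.get_state(): the state, without advancing time (a new reading comes with each control period).
- manip.get_image(name): name is "scene" or "top"; returns the picture (400x640x3 uint8, red, green, blue); there is no depth.
- manip.camera_info(name): a dict with "camera_matrix" (3x3 intrinsics, pixels), "eye" and "orientation" of the camera in the world. Camera axes: x right, y down, z forward; pixel columns grow to the right and rows downward; lengths in m; the calibration is good to about 2 mm. A picture is of the moment at which its call begins. camera_info takes no time and is no camera call.
- manip.sign_off(): hands the job in; it is judged then, once.
The state is a dict: "clock": time; "qpos": joint angles; "qd": joint speeds; "effort": joint torques, N m; "position": TCP position; "ee_rot": TCP orientation; "contact_force": force on the tool from outside, world axes, zero at the start; "moment": the same for the moment, N m; "width": finger opening in m; "gripper_force": force on a finger pad.
Only numpy, scipy, OpenCV 4.12 (cv2) and the standard library are available. Lean on these libraries where they do the work, as an engineer would, in place of code of your own. Each camera call takes 0.05 s, during which the arm holds its last target. There are 200 camera calls.

## Working session

There is one attempt and no reset: what is moved stays moved. The work goes in short steps, Python scripts to look and compute and a shell command to move; the robot and the scene stay as the last step left them, time stands still between calls to the robot, and variables do not carry over. Pictures are saved under pics/ and viewed, at most 10 in all, crops included, and the job is handed in when it is done.

```bash
ls; mkdir -p pics
cat > h.py <<'E'
import numpy as np,cv2
from rig import manip
from scipy.spatial.transform import Rotation as R
def ci(n):
    c=manip.camera_info(n); q=np.array(c["orientation"],float)
    M=R.from_quat(q[[1,2,3,0]]).as_matrix() if q.size==4 else q.reshape(3,3)
    return np.array(c["camera_matrix"]),np.array(c["eye"]),M
def ray(n,u,v,z):
    K,e,M=ci(n); d=M@np.linalg.solve(K,[u,v,1]); return e+d*(z-e[2])/d[2]
def proj(n,p):
    K,e,M=ci(n); x=K@(M.T@(np.array(p)-e)); return x[:2]/x[2]
def img(n,f=None):
    a=cv2.cvtColor(np.asarray(manip.get_image(n)),cv2.COLOR_RGB2BGR)
    if f: cv2.imwrite(f"pics/{f}.png",a)
    return a
E
python3 - <<'E'
from h import *
for n in("scene","top"):
    img(n,n+"1"); print(n,manip.camera_info(n))
s=manip.get_state();print(s); print(manip.grip_point_offset)
E
```

```text
pics
scene {'camera_matrix': array([[375.01067943,   0.        , 319.01710068],
       [  0.        , 375.01067943, 196.90566199],
       [  0.        ,   0.        ,   1.        ]]), 'eye': array([ 1.33271184, -0.63084121,  0.85840978]), 'orientation': array([-0.39571401,  0.79918681,  0.40839786, -0.19473584])}
top {'camera_matrix': array([[418.61634242,   0.        , 319.55400132],
       [  0.        , 418.61634242, 196.06509807],
       [  0.        ,   0.        ,   1.        ]]), 'eye': array([0.44405613, 0.00154698, 1.48683503]), 'orientation': array([-0.01949075,  0.71021476, -0.70333359,  0.02317249])}
{'clock': 0.1, 'qpos': array([-1.25303240e+00,  2.76536730e-01,  1.50601425e+00,  3.30378483e-05,
        1.36068620e+00, -1.21036140e-01]), 'qd': array([ 0.00021523,  0.00031584, -0.00306271,  0.00019592,  0.00071147,
        0.00127945]), 'effort': array([ 1.91956649e-03, -4.17699552e+01, -2.46404457e+01, -1.12867292e-04,
        5.80587148e-03, -2.31695282e-05]), 'position': array([ 0.24413075, -0.52008463,  0.23052029]), 'ee_rot': array([-8.19875765e-04,  9.76028627e-01,  2.17640630e-01, -6.46760204e-05]), 'contact_force': array([ 0.67270216, -0.86181509, -0.35251778]), 'moment': array([-0.03052775, -0.0104853 ,  0.02230983]), 'gripper_force': 0.0, 'width': 0.08553920748613823}
0.0187
```

View pics/top1.png

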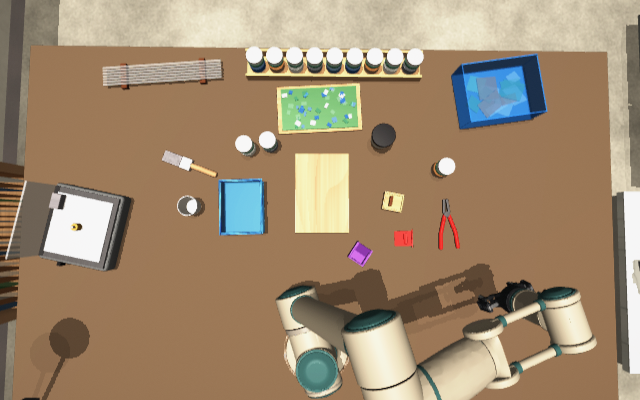

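View pics/scene1.png

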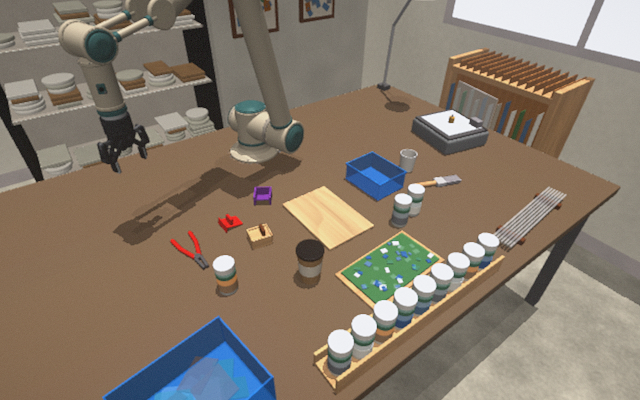

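The top view shows the box at about (393,202), the board at (322,193), the tub at (241,207), the coffee cup at (383,135), the red decoy lid at (404,239), the purple box at (360,253) and the pliers at (448,222). I'll enlarge the box next.

Run:
```python
from h import *
t=cv2.imread("pics/top1.png");s=cv2.imread("pics/scene1.png")
a=cv2.resize(t[180:230,370:420],(400,400),interpolation=cv2.INTER_CUBIC)
b=cv2.resize(s[212:262,235:285],(400,400),interpolation=cv2.INTER_CUBIC)
cv2.imwrite("pics/crop1.png",np.hstack([a,b]))
hsv=cv2.cvtColor(t,cv2.COLOR_BGR2HSV); print(hsv[202,385],hsv[193,322],hsv[165,350+30],hsv[207,241])
def rect(m,z,name):
    cs=cv2.findContours(m,cv2.RETR_EXTERNAL,cv2.CHAIN_APPROX_NONE)[0]; c=max(cs,key=cv2.contourArea)
    p=np.array([ray("top",u,v,z)[:2] for u,v in c[:,0]],np.float32)
    print(name,cv2.boundingRect(c),cv2.minAreaRect(p))
w=cv2.inRange(hsv,(12,60,150),(35,200,255))
k=np.zeros_like(w);k[140:245,285:358]=w[140:245,285:358];rect(k,.012,"board")
k=np.zeros_like(w);k[185:220,375:412]=w[185:220,375:412];rect(k,.037,"box")
w=cv2.inRange(hsv,(90,80,40),(115,255,255));k=np.zeros_like(w);k[165:250,205:275]=w[165:250,205:275];rect(k,.075,"tub")
```

```text
[ 25  82 247] [ 27  61 247] [ 15 114 157] [ 98 129 233]
board (285, 140, 73, 105) ((0.5489401817321777, -0.010963588953018188), (0.3683594763278961, 0.25621670484542847), 0.6100366115570068)
box (375, 185, 37, 35) ((0.5137408375740051, -0.2608111500740051), (0.11812786012887955, 0.12630251049995422), 0.5500388741493225)
tub (219, 179, 46, 56) ((0.4920085370540619, 0.25745460391044617), (0.18605750799179077, 0.15120048820972443), 1.3768370151519775)
```

View pics/crop1.png

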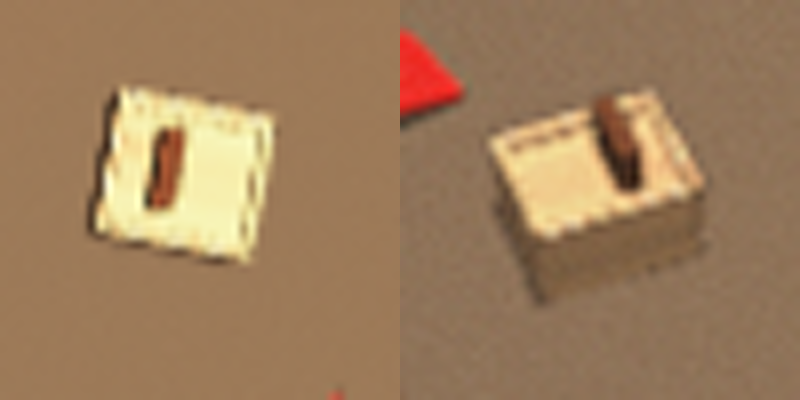

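The strip at crop (165,168) lies left of the box's centre in the top view, so the box front (+x) points roughly towards world +y, the board side. The mask also caught the table, so I'll tighten it.

Run:
```python
from h import *
t=cv2.imread("pics/top1.png")
hsv=cv2.cvtColor(cv2.resize(t,None,fx=4,fy=4,interpolation=cv2.INTER_CUBIC),cv2.COLOR_BGR2HSV)
def rect(m,z,name,b):
    k=np.zeros_like(m);x0,y0,x1,y1=[4*i for i in b];k[y0:y1,x0:x1]=m[y0:y1,x0:x1]
    cs=cv2.findContours(k,cv2.RETR_EXTERNAL,cv2.CHAIN_APPROX_NONE)[0]; c=max(cs,key=cv2.contourArea)
    p=np.array([ray("top",(u+.5)/4-.5,(v+.5)/4-.5,z)[:2] for u,v in c[:,0]],np.float32)
    r=cv2.minAreaRect(p);print(name,np.round(r[0],4),np.round(r[1],4),r[2]);print(np.round(cv2.boxPoints(r),4).tolist())
w=cv2.inRange(hsv,(10,20,185),(40,255,255))
rect(w,.012,"board",(285,140,358,245)); rect(w,.037,"box",(375,185,412,220))
rect(cv2.inRange(hsv,(90,80,40),(115,255,255)),.075,"tub",(205,165,275,250))
rect(cv2.inRange(hsv,(0,60,0),(14,255,170)),.054,"strip",(386,192,396,209))
rect(cv2.inRange(hsv,(0,0,0),(180,255,90)),.116,"coffee",(365,115,400,160))
rect(cv2.inRange(hsv,(0,0,190),(180,60,255)),.105,"jarR",(430,155,460,180))
rect(cv2.inRange(hsv,(0,0,190),(180,60,255)),.105,"jarL",(257,125,280,155))
rect(cv2.inRange(hsv,(0,150,150),(8,255,255)),.02,"redlid",(390,225,418,252))
```

```text
board [ 0.5467 -0.0125] [0.2824 0.1926] 0.5400711894035339
[[0.40459999442100525, 0.08250000327825546], [0.4065000116825104, -0.11020000278949738], [0.6887999773025513, -0.10750000178813934], [0.6869999766349792, 0.08510000258684158]]
box [ 0.5163 -0.2605] [0.0704 0.0659] 79.76396942138672
[[0.47760000824928284, -0.28929999470710754], [0.5425000190734863, -0.3009999990463257], [0.5550000071525574, -0.23170000314712524], [0.490200012922287, -0.2199999988079071]]
tub [0.4922 0.2588] [0.1876 0.1527] 2.1760833263397217
[[0.3955000042915344, 0.33149999380111694], [0.40130001306533813, 0.17890000343322754], [0.5888000130653381, 0.18610000610351562], [0.5830000042915344, 0.3386000096797943]]
strip [ 0.5174 -0.2482] [0.0111 0.0339] 82.22589874267578
[[0.4997999966144562, -0.2513999938964844], [0.5335000157356262, -0.25600001215934753], [0.5350000262260437, -0.24500000476837158], [0.5012999773025513, -0.24040000140666962]]Traceback (most recent call last):
  File "<stdin>", line 13, in <module>
  File "<stdin>", line 7, in rect
  File "h.py", line 9, in ray
    K,e,M=ci(n); d=M@np.linalg.solve(K,[u,v,1]); return e+d*(z-e[2])/d[2]
          ~~^^^
  File "h.py", line 5, in ci
    c=manip.camera_info(n); q=np.array(c["orientation"],float)
ValueError: time passes only in moves, steps and waits
```

```bash
cat >> h.py <<'E'
def go(x,y,z,yaw=None,pitch=0):
    """tool-axis shift to TCP target, and rotvec(deg) to the attitude: tool y along world angle yaw(deg), tool down; pitch = turn about tool y"""
    s=manip.get_state(); q=s["ee_rot"]; T=R.from_quat(q[[1,2,3,0]])
    out={"clock":round(float(s["clock"]),2),"pos":np.round(s["position"],4),"w":round(float(s["width"]),4),"gf":round(float(s["gripper_force"]),1),"F":np.round(s["contact_force"],1),"q":np.round(s["qpos"],2)}
    out["shift"]=np.round(T.inv().apply(np.array([x,y,z])-s["position"]),4)
    if yaw is not None:
        a=np.radians(yaw); Y=np.array([np.cos(a),np.sin(a),0]);Z=np.array([0,0,-1.]);X=np.cross(Y,Z)
        D=R.from_matrix(np.c_[X,Y,Z])*R.from_rotvec([0,np.radians(pitch),0])
        out["turn"]=np.round((T.inv()*D).as_rotvec(degrees=True),1)
        out["shift_after"]=np.round(D.inv().apply(np.array([x,y,z])-s["position"]),4)
    for k,v in out.items(): print(k,v)
E
python3 -m handwheel '[{"translation":[0,0,0],"angular":[0,0,7],"hand":0},{"translation":[0,0,0],"angular":[0,0,7],"hand":0},{"translation":[0,0,0],"angular":[0,0,7],"hand":0},{"translation":[0,0,0],"angular":[0,0,7],"hand":0},{"translation":[0,0,0],"angular":[0,0,7.1],"hand":0}]' 30
python3 -m handwheel '[{"translation":[0.022,-0.030,0.008],"angular":[0,0,0],"hand":0},{"translation":[0.022,-0.030,0.008],"angular":[0,0,0],"hand":0},{"translation":[0.022,-0.030,0.008],"angular":[0,0,0],"hand":0},{"translation":[0.022,-0.030,0.008],"angular":[0,0,0],"hand":0},{"translation":[0.022,-0.030,0.008],"angular":[0,0,0],"hand":0},{"translation":[0.022,-0.030,0.008],"angular":[0,0,0],"hand":0},{"translation":[0.022,-0.030,0.008],"angular":[0,0,0],"hand":0},{"translation":[0.022,-0.030,0.008],"angular":[0,0,0],"hand":0},{"translation":[0.022,-0.030,0.008],"angular":[0,0,0],"hand":0},{"translation":[0.022,-0.030,0.008],"angular":[0,0,0],"hand":0}]'
python3 -c "
from h import *
go(.5155,-.2615,.12,-100.2)"
```

```text
clock: 0.52
position: [0.2442, -0.5202, 0.2307]
ee_rot: [-0.001, 0.996, -0.09, -0.0]
contact_force: [0.9, 0.8, 0.5]
width: 0.0856
gripper_force: 0.0
clock: 1.35
position: [0.5137, -0.2615, 0.1506]
ee_rot: [-0.0, 0.996, -0.087, -0.0]
contact_force: [1.0, -0.7, -0.6]
width: 0.0852
gripper_force: 0.0
clock 1.35
pos [ 0.5137 -0.2615  0.1506]
w 0.0852
gf 0.0
F [ 1.  -0.7 -0.6]
q [-0.59  0.33  1.63 -0.    1.18  1.15]
shift [ 0.0018 -0.0003  0.0306]
turn [-0.   0.   0.2]
shift_after [ 0.0018 -0.0003  0.0306]
```

```bash
python3 -m handwheel '[{"translation":[0.0015,-0.001,0.025],"angular":[0,0,0],"hand":0},{"translation":[0,0,0.025],"angular":[0,0,0],"hand":0},{"translation":[0,0,0.025],"angular":[0,0,0],"hand":0},{"translation":[0,0,0.025],"angular":[0,0,0],"hand":0},{"translation":[0,0,0.02],"angular":[0,0,0],"hand":0},{"translation":[0,0,0],"angular":[0,0,0],"hand":0}]'
python3 - <<'E'
from h import *
go(.5155,-.2605,0,-100.2)
t=img("top");s=img("scene")
a=cv2.resize(t[170:240,350:420],(400,400),interpolation=cv2.INTER_CUBIC)
b=cv2.resize(s[192:272,215:295],(400,400),interpolation=cv2.INTER_CUBIC)
cv2.imwrite("pics/crop2.png",np.hstack([a,b]))
E
```

```text
clock: 1.85
position: [0.5114, -0.2602, 0.0269]
ee_rot: [-0.002, 0.996, -0.087, -0.004]
contact_force: [-0.3, -0.4, -0.4]
width: 0.0854
gripper_force: 0.0
clock 1.85
pos [ 0.5114 -0.2602  0.0269]
w 0.0854
gf 0.0
F [-0.3 -0.4 -0.4]
q [-0.59  0.46  1.78 -0.    0.91  1.15]
shift [ 0.0043 -0.0003  0.0269]
turn [-0.2  0.5  0.3]
shift_after [ 0.0041 -0.0004  0.0269]
```

View pics/crop2.png

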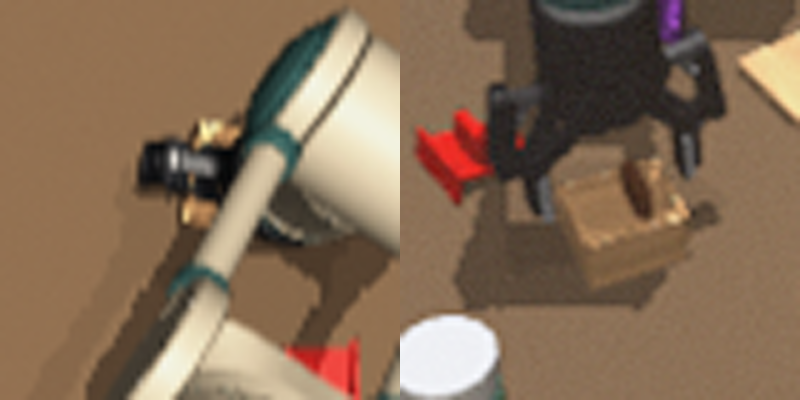

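The fingers straddle the box: the back finger is at crop (540,195), the front finger at (685,160), and nothing has touched yet. I'll go down and close.

```bash
python3 -m handwheel '[{"translation":[0.003,0,0.01],"angular":[0,0.3,0],"hand":0},{"translation":[0,0,0.01],"angular":[0,0,0],"hand":0},{"translation":[0,0,0.006],"angular":[0,0,0],"hand":0},{"translation":[0,0,0],"angular":[0,0,0],"hand":0},{"translation":[0,0,0],"angular":[0,0,0],"hand":0}]'
python3 -m handwheel '[{"translation":[0,0,0],"angular":[0,0,0],"hand":0.15},{"translation":[0,0,0],"angular":[0,0,0],"hand":0.25},{"translation":[0,0,0],"angular":[0,0,0],"hand":0.3},{"translation":[0,0,0],"angular":[0,0,0],"hand":0.35},{"translation":[0,0,0],"angular":[0,0,0],"hand":0.4},{"translation":[0,0,0],"angular":[0,0,0],"hand":0.4},{"translation":[0,0,0],"angular":[0,0,0],"hand":0.4}]' 30
python3 - <<'E'
from h import *
go(.5155,-.2605,0,-100.2)
E
```

```text
clock: 2.37
position: [0.5175, -0.263, 0.0055]
ee_rot: [0.0, 0.996, -0.087, 0.003]
contact_force: [-0.4, -0.0, 0.5]
width: 0.0857
gripper_force: 0.0
clock: 2.95
position: [0.518, -0.263, 0.0061]
ee_rot: [0.0, 0.996, -0.087, 0.003]
contact_force: [-0.1, 1.3, 5.7]
width: 0.0674
gripper_force: 34.8
clock 2.95
pos [ 0.518  -0.263   0.0061]
w 0.0674
gf 34.8
F [-0.1  1.3  5.7]
q [-0.59  0.49  1.8   0.    0.85  1.15]
shift [-0.0029 -0.002   0.0061]
turn [ 0.  -0.4  0.2]
shift_after [-0.0029 -0.002   0.0061]
```

```bash
python3 -m handwheel '[{"translation":[0,0,-0.004],"angular":[0,0,0],"hand":0.4},{"translation":[0,0,-0.008],"angular":[0,0,0],"hand":0.4},{"translation":[0,0,-0.01],"angular":[0,0,0],"hand":0.4},{"translation":[0,0,0],"angular":[0,0,0],"hand":0.4},{"translation":[0,0,0],"angular":[0,0,0],"hand":0.4}]'
python3 - <<'E'
from h import *
go(.5155,-.2605,0,-100.2)
t=img("top");s=img("scene")
b=cv2.resize(s[192:272,215:295],(500,500),interpolation=cv2.INTER_CUBIC)
cv2.imwrite("pics/crop3.png",b)
E
```

```text
clock: 3.37
position: [0.5181, -0.2634, 0.0283]
ee_rot: [0.001, 0.996, -0.087, 0.004]
contact_force: [-0.1, -0.8, -1.2]
width: 0.0677
gripper_force: 34.3
clock 3.37
pos [ 0.5181 -0.2634  0.0283]
w 0.0677
gf 34.3
F [-0.1 -0.8 -1.2]
q [-0.59  0.46  1.78  0.    0.9   1.15]
shift [-0.0033 -0.0025  0.0283]
turn [ 0.1 -0.4  0.2]
shift_after [-0.0031 -0.0024  0.0283]
```

View pics/crop3.png

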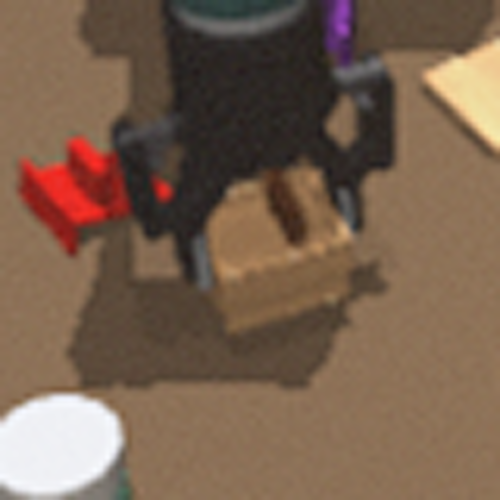

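The box hangs level in the grip, the lid is shut with the strip at crop (288,207), and the finger is on the lip. I'll carry it to the board.

```bash
python3 -m handwheel '[{"translation":[0,0,-0.01],"angular":[0,0,0],"hand":0.4},{"translation":[0,0,-0.014],"angular":[0,0,0],"hand":0.4},{"translation":[0,0,-0.014],"angular":[0,0,0],"hand":0.4},{"translation":[0,0,-0.014],"angular":[0,0,0],"hand":0.4},{"translation":[0,0,-0.014],"angular":[0,0,0],"hand":0.4},{"translation":[0,0,-0.008],"angular":[0,0,0],"hand":0.4},{"translation":[0,0,0],"angular":[0,0,0],"hand":0.4},{"translation":[0,0,0],"angular":[0,0,-3],"hand":0.4},{"translation":[0,0,0],"angular":[0,0,-4],"hand":0.4},{"translation":[0,0,0],"angular":[0,0,-3],"hand":0.4}]'
python3 -m handwheel '[{"translation":[0.001,-0.010,0],"angular":[0,0,0],"hand":0.4},{"translation":[0.0015,-0.02,0],"angular":[0,0,0],"hand":0.4},{"translation":[0.0015,-0.025,0],"angular":[0,0,0],"hand":0.4},{"translation":[0.0015,-0.025,0],"angular":[0,0,0],"hand":0.4},{"translation":[0.0015,-0.025,0],"angular":[0,0,0],"hand":0.4},{"translation":[0.0015,-0.025,0],"angular":[0,0,0],"hand":0.4},{"translation":[0.0015,-0.025,0],"angular":[0,0,0],"hand":0.4},{"translation":[0.001,-0.025,0],"angular":[0,0,0],"hand":0.4},{"translation":[0.001,-0.015,0],"angular":[0,0,0],"hand":0.4},{"translation":[0,-0.01,0],"angular":[0,0,0],"hand":0.4}]'
python3 -m handwheel '[{"translation":[0,0,0],"angular":[0,0,0],"hand":0.4},{"translation":[0,0,0],"angular":[0,0,0],"hand":0.4}]'
python3 - <<'E'
from h import *
go(.53,-.058,.018,-90)
E
```

```text
clock: 4.3
position: [0.5165, -0.2625, 0.1005]
ee_rot: [0.0, 1.0, 0.002, 0.002]
contact_force: [0.2, -0.3, -1.8]
width: 0.0674
gripper_force: 34.3
clock: 5.13
position: [0.5281, -0.0552, 0.1006]
ee_rot: [-0.0, 1.0, 0.001, 0.002]
contact_force: [0.2, -0.2, -1.3]
width: 0.0675
gripper_force: 34.4
clock: 5.3
position: [0.5287, -0.0576, 0.1009]
ee_rot: [0.001, 1.0, 0.001, 0.002]
contact_force: [0.8, -0.6, -0.9]
width: 0.0676
gripper_force: 34.4
clock 5.3
pos [ 0.5287 -0.0576  0.1009]
w 0.0676
gf 34.4
F [ 0.8 -0.6 -0.9]
q [-0.24  0.32  1.8  -0.    1.02  1.33]
shift [0.0009 0.0003 0.0829]
turn [ 0.1 -0.3  0.1]
shift_after [0.0013 0.0004 0.0829]
```

```bash
python3 -m handwheel '[{"translation":[0,0,0.015],"angular":[0,0,0],"hand":0.4},{"translation":[0,0,0.02],"angular":[0,0,0],"hand":0.4},{"translation":[0,0,0.02],"angular":[0,0,0],"hand":0.4},{"translation":[0,0,0.015],"angular":[0,0,0],"hand":0.4},{"translation":[0,0,0.006],"angular":[0,0,0],"hand":0.4},{"translation":[0,0,0.003],"angular":[0,0,0],"hand":0.4},{"translation":[0,0,0.002],"angular":[0,0,0],"hand":0.4},{"translation":[0,0,0],"angular":[0,0,0],"hand":0.4},{"translation":[0,0,0],"angular":[0,0,0],"hand":0.4}]'
python3 -m handwheel '[{"translation":[0,0,0.001],"angular":[0,0,0],"hand":0.4},{"translation":[0,0,0],"angular":[0,0,0],"hand":0.4},{"translation":[0,0,0],"angular":[0,0,0],"hand":0.4}]'
```

```text
clock: 6.05
position: [0.5301, -0.0583, 0.0209]
ee_rot: [0.001, 1.0, 0.0, 0.003]
contact_force: [-0.4, 0.5, -2.1]
width: 0.0674
gripper_force: 34.4
clock: 6.3
position: [0.5296, -0.0579, 0.0196]
ee_rot: [0.001, 1.0, 0.0, 0.003]
contact_force: [0.1, -0.1, -1.4]
width: 0.0677
gripper_force: 34.4
```

```bash
python3 -m handwheel '[{"translation":[0,0,0.001],"angular":[0,0,0],"hand":0.4},{"translation":[0,0,0],"angular":[0,0,0],"hand":0.4},{"translation":[0,0,0],"angular":[0,0,0],"hand":0.4}]'
python3 -m handwheel '[{"translation":[0,0,0.001],"angular":[0,0,0],"hand":0.4},{"translation":[0,0,0],"angular":[0,0,0],"hand":0.4},{"translation":[0,0,0],"angular":[0,0,0],"hand":0.4}]'
```

```text
clock: 6.55
position: [0.5294, -0.0579, 0.0182]
ee_rot: [0.001, 1.0, 0.0, 0.003]
contact_force: [-0.8, 0.9, -0.3]
width: 0.0673
gripper_force: 34.5
clock: 6.8
position: [0.5294, -0.0579, 0.0181]
ee_rot: [0.0, 1.0, 0.0, 0.003]
contact_force: [-1.2, 0.7, 5.3]
width: 0.0672
gripper_force: 35.3
```

```bash
python3 -m handwheel '[{"translation":[0,0,0],"angular":[0,0,0],"hand":0.15},{"translation":[0,0,0],"angular":[0,0,0],"hand":0},{"translation":[0,0,0],"angular":[0,0,0],"hand":0},{"translation":[0,0,0],"angular":[0,0,0],"hand":0},{"translation":[0,0,-0.01],"angular":[0,0,0],"hand":0},{"translation":[0,0,-0.02],"angular":[0,0,0],"hand":0},{"translation":[0,0,-0.02],"angular":[0,0,0],"hand":0},{"translation":[0,0,-0.02],"angular":[0,0,0],"hand":0},{"translation":[0,0,-0.01],"angular":[0,0,0],"hand":0},{"translation":[0,0,0],"angular":[0,0,0],"hand":0}]'
python3 - <<'E'
from h import *
go(.5294,-.048,.048,-90)
t=img("top","top4");s=img("scene","scene4")
e=[proj("scene",(.5294,-.06,.03))]
u,v=e[0].astype(int);print(u,v, proj("top",(.5294,-.048,.066)))
b=cv2.resize(s[v-40:v+40,u-40:u+40],(400,400),interpolation=cv2.INTER_CUBIC)
a=cv2.resize(t[150:240,285:365],(360,400),interpolation=cv2.INTER_CUBIC)
cv2.imwrite("pics/crop4.png",np.hstack([a,b]))
E
```

```text
clock: 7.63
position: [0.5309, -0.0583, 0.1]
ee_rot: [0.001, 1.0, 0.0, 0.005]
contact_force: [0.4, 0.5, -1.2]
width: 0.0855
gripper_force: 0.0
clock 7.63
pos [ 0.5309 -0.0583  0.1   ]
w 0.0855
gf 0.0
F [ 0.4  0.5 -1.2]
q [-0.24  0.32  1.8   0.    1.01  1.33]
shift [-0.002  -0.0104  0.0519]
turn [ 0.1 -0.6  0. ]
shift_after [-0.0015 -0.0103  0.052 ]
312 212 [332.0655692  196.34588535]
```

View pics/crop4.png

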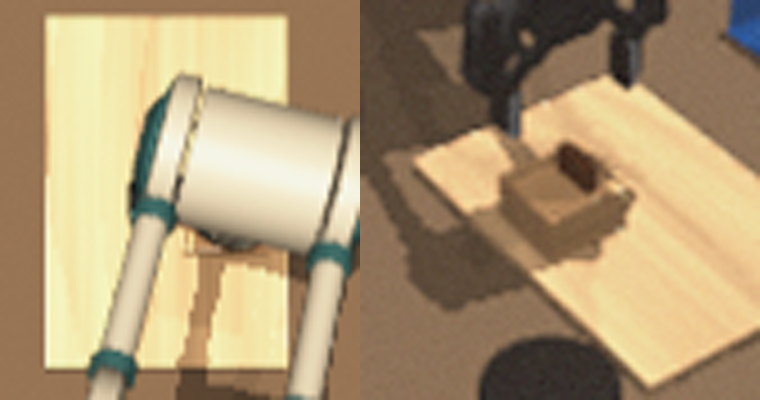

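Box stands on the board with the lid shut, with the strip at crop (578,168). Next I'll grip the strip.

```bash
python3 -m handwheel '[{"translation":[-0.0015,-0.0103,0],"angular":[0,-0.5,0],"hand":0.5},{"translation":[0,0,0],"angular":[0,0,0],"hand":0.5},{"translation":[0,0,0],"angular":[0,0,0],"hand":0.5},{"translation":[0,0,0.01],"angular":[0,0,0],"hand":0.5},{"translation":[0,0,0.015],"angular":[0,0,0],"hand":0.5},{"translation":[0,0,0.015],"angular":[0,0,0],"hand":0.5},{"translation":[0,0,0.008],"angular":[0,0,0],"hand":0.5},{"translation":[0,0,0.003],"angular":[0,0,0],"hand":0.5},{"translation":[0,0,0],"angular":[0,0,0],"hand":0.5},{"translation":[0,0,0],"angular":[0,0,0],"hand":0.5}]' 20
python3 - <<'E'
from h import *
go(.5294,-.048,.048,-90)
E
python3 -m handwheel '[{"translation":[0,0,0],"angular":[0,0,0],"hand":0.65},{"translation":[0,0,0],"angular":[0,0,0],"hand":0.75},{"translation":[0,0,0],"angular":[0,0,0],"hand":0.8},{"translation":[0,0,0],"angular":[0,0,0],"hand":0.85},{"translation":[0,0,0],"angular":[0,0,0],"hand":0.9},{"translation":[0,0,0],"angular":[0,0,0],"hand":0.95},{"translation":[0,0,0],"angular":[0,0,0],"hand":0.95},{"translation":[0,0,0],"angular":[0,0,0],"hand":0.95}]'
```

```text
clock: 8.57
position: [0.526, -0.047, 0.0466]
ee_rot: [-0.0, 1.0, 0.0, -0.003]
contact_force: [-4.5, 1.5, 10.0]
width: 0.0426
gripper_force: 5.1
clock 8.57
pos [ 0.526  -0.047   0.0466]
w 0.0426
gf 5.1
F [-4.5  1.5 10. ]
q [-0.22  0.38  1.86 -0.    0.9   1.35]
shift [ 0.0034  0.0011 -0.0015]
turn [-0.   0.4  0. ]
shift_after [ 0.0034  0.001  -0.0014]
clock: 9.23
position: [0.5273, -0.0476, 0.0461]
ee_rot: [0.0, 1.0, 0.0, -0.002]
contact_force: [-0.7, 1.5, 4.9]
width: 0.0097
gripper_force: 20.3
```

```bash
python3 -m handwheel '[{"translation":[0,0,-0.001],"angular":[0,0,0],"hand":0.95},{"translation":[0,0,0],"angular":[0,0,0],"hand":0.95},{"translation":[0,0,0],"angular":[0,0,0],"hand":0.95}]'
python3 -m handwheel '[{"translation":[0,-0.003,0],"angular":[0,0,0],"hand":0.95},{"translation":[0,-0.003,0],"angular":[0,0,0],"hand":0.95},{"translation":[0,-0.004,0],"angular":[0,0,0],"hand":0.95},{"translation":[0,0,0],"angular":[0,0,0],"hand":0.95}]'
```

```text
clock: 9.48
position: [0.5269, -0.0477, 0.0466]
ee_rot: [0.001, 1.0, 0.0, -0.002]
contact_force: [0.1, 0.7, -0.6]
width: 0.0095
gripper_force: 19.6
clock: 9.82
position: [0.527, -0.0368, 0.047]
ee_rot: [0.0, 1.0, 0.001, -0.002]
contact_force: [-0.8, 0.5, -0.5]
width: 0.0096
gripper_force: 19.6
```

```bash
python3 -m handwheel '[{"translation":[0,-0.007,0],"angular":[0,0,0],"hand":0.95},{"translation":[0,-0.007,0],"angular":[0,0,0],"hand":0.95},{"translation":[0,-0.007,0],"angular":[0,0,0],"hand":0.95},{"translation":[0,-0.007,0],"angular":[0,0,0],"hand":0.95},{"translation":[0,-0.007,0],"angular":[0,0,0],"hand":0.95},{"translation":[0,-0.005,0],"angular":[0,0,0],"hand":0.95},{"translation":[0,0,0],"angular":[0,0,0],"hand":0.95}]'
python3 - <<'E'
from h import *
go(.527,.033,.047,-90)
s=img("scene","scene5")
b=cv2.resize(s[165:265,262:362],(500,500),interpolation=cv2.INTER_CUBIC)
cv2.imwrite("pics/crop5.png",b)
E
```

```text
clock: 10.4
position: [0.5271, 0.0036, 0.0471]
ee_rot: [0.0, 1.0, 0.001, -0.002]
contact_force: [0.6, -0.1, -0.4]
width: 0.0096
gripper_force: 19.6
clock 10.4
pos [0.5271 0.0036 0.0471]
w 0.0096
gf 19.6
F [ 0.6 -0.1 -0.4]
q [-0.12  0.38  1.87 -0.    0.9   1.45]
shift [-0.     -0.0294  0.0001]
turn [0.  0.2 0.1]
shift_after [-0.0001 -0.0294  0.0001]
```

View pics/crop5.png

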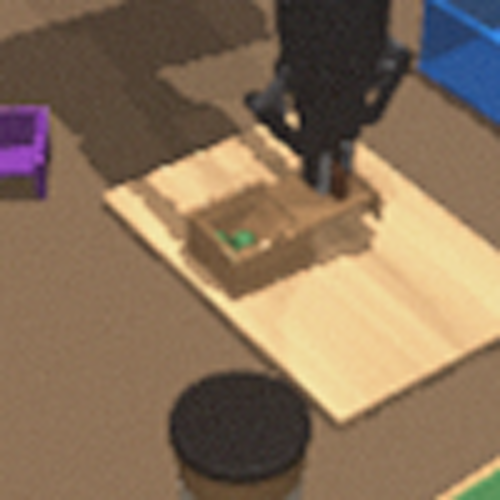

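The lid is about 50 mm out, the box hasn't moved, and green balls show inside at crop (238,238). I'll finish the slide, lower the lid by 13 mm and release it.

```bash
python3 -m handwheel '[{"translation":[0,-0.006,0],"angular":[0,0,0],"hand":0.95},{"translation":[0,-0.006,0],"angular":[0,0,0],"hand":0.95},{"translation":[0,-0.007,0],"angular":[0,0,0],"hand":0.95},{"translation":[0,-0.007,0],"angular":[0,0,0],"hand":0.95},{"translation":[0,-0.007,0],"angular":[0,0,0],"hand":0.95},{"translation":[0,-0.006,0],"angular":[0,0,0],"hand":0.95},{"translation":[0,0,0],"angular":[0,0,0],"hand":0.95},{"translation":[0,0,0],"angular":[0,0,0],"hand":0.95}]'
python3 -m handwheel '[{"translation":[0,0,0.004],"angular":[0,0,0],"hand":0.95},{"translation":[0,0,0.004],"angular":[0,0,0],"hand":0.95},{"translation":[0,0,0.003],"angular":[0,0,0],"hand":0.95},{"translation":[0,0,0.001],"angular":[0,0,0],"hand":0.95},{"translation":[0,0,0],"angular":[0,0,0],"hand":0.95},{"translation":[0,0,0],"angular":[0,0,0],"hand":0.95}]'
```

```text
clock: 11.12
position: [0.5271, 0.0418, 0.0471]
ee_rot: [0.001, 1.0, 0.001, -0.002]
contact_force: [0.5, -0.3, -0.3]
width: 0.0095
gripper_force: 19.6
clock: 11.62
position: [0.5271, 0.0412, 0.0349]
ee_rot: [0.0, 1.0, 0.0, -0.002]
contact_force: [0.1, -0.2, 0.4]
width: 0.0096
gripper_force: 19.6
```

```bash
python3 -m handwheel '[{"translation":[0,0,0.001],"angular":[0,0,0],"hand":0.9},{"translation":[0,0,0],"angular":[0,0,0],"hand":0.85},{"translation":[0,0,0],"angular":[0,0,0],"hand":0.7},{"translation":[0,0,0],"angular":[0,0,0],"hand":0.6},{"translation":[0,0,-0.005],"angular":[0,0,0],"hand":0.6},{"translation":[0,0,-0.02],"angular":[0,0,0],"hand":0.6},{"translation":[0,0,-0.03],"angular":[0,0,0],"hand":0.6},{"translation":[0,0,-0.04],"angular":[0,0,0],"hand":0.3},{"translation":[0,0,-0.04],"angular":[0,0,0],"hand":0},{"translation":[0,0,0],"angular":[0,0,0],"hand":0}]'
python3 -m handwheel '[{"translation":[-0.04,0,0],"angular":[0,0,-7],"hand":0},{"translation":[-0.04,0,0],"angular":[0,0,-7],"hand":0},{"translation":[-0.04,0,0],"angular":[0,0,-7],"hand":0},{"translation":[-0.02,0,0],"angular":[0,0,-7],"hand":0},{"translation":[0,0,0],"angular":[0,0,0],"hand":0}]'
python3 - <<'E'
from h import *
go(.527,-.06,.2,0)
s=img("scene","scene6");t=img("top","top6")
b=cv2.resize(s[165:265,262:362],(400,400),interpolation=cv2.INTER_CUBIC)
a=cv2.resize(t[150:240,285:365],(360,400),interpolation=cv2.INTER_CUBIC)
cv2.imwrite("pics/crop6.png",np.hstack([a,b]))
E
```

```text
clock: 12.45
position: [0.5328, 0.0414, 0.1774]
ee_rot: [0.001, 1.0, 0.0, 0.006]
contact_force: [1.3, 0.3, -0.1]
width: 0.0693
gripper_force: 0.0
clock: 12.87
position: [0.385, 0.0195, 0.1694]
ee_rot: [-0.0, 0.97, 0.244, -0.004]
contact_force: [0.1, 0.5, 0.3]
width: 0.0854
gripper_force: 0.0
clock 12.87
pos [0.385  0.0195 0.1694]
w 0.0854
gf 0.0
F [0.1 0.5 0.3]
q [-0.13  0.04  1.97 -0.    1.14  0.95]
shift [ 0.0873  0.1371 -0.0315]
turn [ -0.3   0.3 -61.8]
shift_after [-0.0795  0.142  -0.0306]
```

View pics/crop6.png

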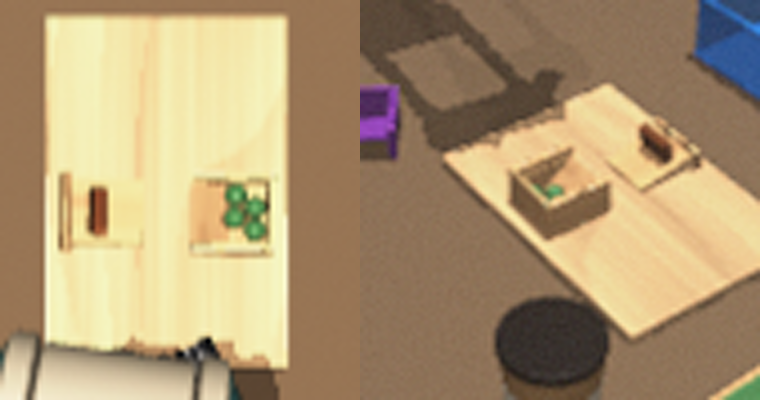

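The top crop shows the lid lying flat at about (100,210) and the open box with four balls at (230,216). The scene crop agrees. Next I'll measure the box and grip its side walls.

Run:
```python
from h import *
for u,v in((190,178),(272,178),(272,253),(190,255)):
    print(ray("top",285+u/4.5,150+v/4.444,.049)[:2])
t=cv2.imread("pics/top6.png");g=cv2.inRange(cv2.cvtColor(t,cv2.COLOR_BGR2HSV),(45,60,30),(95,255,255))[185:212,322:350]
ys,xs=np.nonzero(g);print("balls",ray("top",322+xs.min(),185+ys.min(),.03)[:2],ray("top",322+xs.max(),185+ys.max(),.03)[:2])
go(.527,-.06+.013-.03,.10,0,30)
```

```text
[ 0.55196557 -0.03173968]
[ 0.55259226 -0.09452311]
[ 0.49443441 -0.09486278]
[ 0.49227658 -0.032245  ]
balls [ 0.54685429 -0.05937774] [ 0.50871527 -0.08753745]
clock 12.97
pos [0.3906 0.0196 0.1702]
w 0.0855
gf 0.0
F [ 1.2 -0.6  0.8]
q [-0.13  0.04  1.96 -0.    1.14  0.96]
shift [0.0754 0.1492 0.0702]
turn [ 16.2  27.1 -60.6]
shift_after [-0.1188  0.1364  0.0125]
```

```bash
python3 -m handwheel '[{"translation":[0,0,0],"angular":[0,0,-7],"hand":0},{"translation":[0,0,0],"angular":[0,0,-7],"hand":0},{"translation":[0,0,0],"angular":[0,0,-7],"hand":0},{"translation":[0,0,0],"angular":[0,0,-7],"hand":0},{"translation":[0,0,0],"angular":[0,0,-7],"hand":0},{"translation":[0,0,0],"angular":[0,0,-7],"hand":0},{"translation":[0,0,0],"angular":[0,0,-7],"hand":0},{"translation":[0,0,0],"angular":[0,0,-7],"hand":0},{"translation":[0,0,0],"angular":[0,0,-6],"hand":0}]' 30
python3 -m handwheel '[{"translation":[-0.02,0.027,0],"angular":[0,6,0],"hand":0},{"translation":[-0.02,0.027,0],"angular":[0,6,0],"hand":0},{"translation":[-0.02,0.027,0],"angular":[0,6,0],"hand":0},{"translation":[-0.02,0.027,0],"angular":[0,6,0],"hand":0},{"translation":[-0.02,0.027,0],"angular":[0,6,0],"hand":0},{"translation":[0,0,0],"angular":[0,0,0],"hand":0},{"translation":[0,0,0],"angular":[0,0,0],"hand":0}]'
python3 - <<'E'
from h import *
go(.527,-.0985,.1036,0,30)
E
```

```text
clock: 13.72
position: [0.3925, 0.0198, 0.1698]
ee_rot: [-0.0, 0.705, 0.709, -0.001]
contact_force: [0.3, 0.8, 0.4]
width: 0.0854
gripper_force: 0.0
clock: 14.3
position: [0.5279, -0.0805, 0.1441]
ee_rot: [-0.186, 0.685, 0.681, 0.181]
contact_force: [-0.9, 0.7, 0.3]
width: 0.0854
gripper_force: 0.0
clock 14.3
pos [ 0.5279 -0.0805  0.1441]
w 0.0854
gf 0.0
F [-0.9  0.7  0.3]
q [-0.58  0.41  1.67  0.44  1.4  -0.72]
shift [-0.0359 -0.0005  0.026 ]
turn [-0.3 -0.1 -0.5]
shift_after [-0.0359 -0.0009  0.026 ]
```

```bash
python3 -m handwheel '[{"translation":[-0.018,0,0],"angular":[0,0,-0.5],"hand":0},{"translation":[-0.018,-0.001,0.01],"angular":[0,0,0],"hand":0},{"translation":[0,0,0.02],"angular":[0,0,0],"hand":0},{"translation":[0,0,0.02],"angular":[0,0,0],"hand":0},{"translation":[0,0,0.02],"angular":[0,0,0],"hand":0},{"translation":[0,0,0.02],"angular":[0,0,0],"hand":0},{"translation":[0,0,0.01],"angular":[0,0,0],"hand":0},{"translation":[0,0,0],"angular":[0,0,0],"hand":0},{"translation":[0,0,0],"angular":[0,0,0],"hand":0}]'
python3 - <<'E'
from h import *
go(.527,-.0485,.017,0,30)
s=img("scene","scene7")
b=cv2.resize(s[165:265,262:362],(500,500),interpolation=cv2.INTER_CUBIC)
cv2.imwrite("pics/crop7.png",b)
E
```

```text
clock: 15.05
position: [0.5247, -0.0577, 0.0448]
ee_rot: [-0.183, 0.68, 0.687, 0.182]
contact_force: [0.5, 0.1, -0.9]
width: 0.0854
gripper_force: 0.0
clock 15.05
pos [ 0.5247 -0.0577  0.0448]
w 0.0854
gf 0.0
F [ 0.5  0.1 -0.9]
q [-0.55  0.5   1.81  0.48  1.17 -0.82]
shift [-0.0059  0.0024  0.0287]
turn [-0.2  0.1  0.5]
shift_after [-0.0059  0.0023  0.0287]
```

View pics/crop7.png

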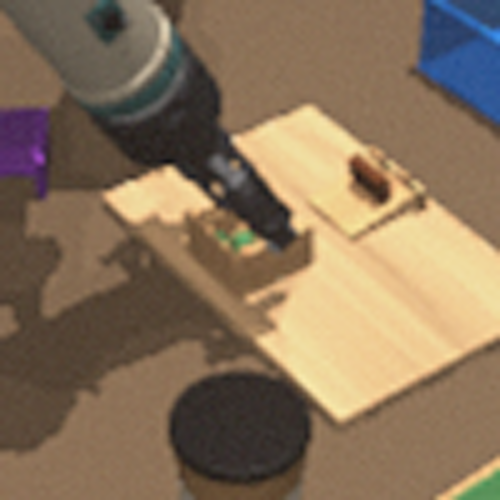

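Run:
```python
from h import *
for p in((.572,-.064,.056),(.558,-.03,.049),(.558,-.094,.049),(.496,-.094,.049),(.558,-.03,.012)):
    print(p,(proj("scene",p)-[262,165])*5)
```

```text
(0.572, -0.064, 0.056) [282.85782905 243.501966  ]
(0.558, -0.03, 0.049) [311.07119145 221.71800154]
(0.558, -0.094, 0.049) [233.6320117  257.41681996]
(0.496, -0.094, 0.049) [181.55769019 209.10303314]
(0.558, -0.03, 0.012) [309.9754302  263.09805239]
```

The box corners and fingertip (285,245) match the predicted pixels, so the fingers do straddle the box. I'll finish the approach and grip.

```bash
python3 -m handwheel '[{"translation":[-0.006,0.002,0],"angular":[0,0,0],"hand":0},{"translation":[0,0,0.01],"angular":[0,0,0],"hand":0},{"translation":[0,0,0.01],"angular":[0,0,0],"hand":0},{"translation":[0,0,0.007],"angular":[0,0,0],"hand":0},{"translation":[0,0,0],"angular":[0,0,0],"hand":0},{"translation":[0,0,0],"angular":[0,0,0],"hand":0}]'
python3 -m handwheel '[{"translation":[0,0,0],"angular":[0,0,0],"hand":0.15},{"translation":[0,0,0],"angular":[0,0,0],"hand":0.2},{"translation":[0,0,0],"angular":[0,0,0],"hand":0.25},{"translation":[0,0,0],"angular":[0,0,0],"hand":0.3},{"translation":[0,0,0],"angular":[0,0,0],"hand":0.35},{"translation":[0,0,0],"angular":[0,0,0],"hand":0.45},{"translation":[0,0,0],"angular":[0,0,0],"hand":0.45},{"translation":[0,0,0],"angular":[0,0,0],"hand":0.45}]' 30
python3 -m handwheel '[{"translation":[-0.001,0,-0.002],"angular":[0,0,0],"hand":0.45},{"translation":[-0.002,0,-0.003],"angular":[0,0,0],"hand":0.45},{"translation":[0.005,0,-0.009],"angular":[0,0,0],"hand":0.45},{"translation":[0.005,0,-0.009],"angular":[0,0,0],"hand":0.45},{"translation":[0,0,0],"angular":[0,0,0],"hand":0.45},{"translation":[0,0,0],"angular":[0,0,0],"hand":0.45}]'
python3 - <<'E'
from h import *
go(.527,-.0485,.13,0,30)
E
```

```text
clock: 15.6
position: [0.5256, -0.0494, 0.017]
ee_rot: [-0.184, 0.68, 0.686, 0.182]
contact_force: [0.2, -0.3, 0.4]
width: 0.0853
gripper_force: 0.0
clock: 16.27
position: [0.5268, -0.0504, 0.0181]
ee_rot: [-0.182, 0.68, 0.686, 0.183]
contact_force: [1.7, -2.0, 6.0]
width: 0.0616
gripper_force: 33.3
clock: 16.77
position: [0.5266, -0.0557, 0.0419]
ee_rot: [-0.182, 0.68, 0.686, 0.182]
contact_force: [0.1, -0.3, -1.9]
width: 0.0614
gripper_force: 33.0
clock 16.77
pos [ 0.5266 -0.0557  0.0419]
w 0.0614
gf 33.0
F [ 0.1 -0.3 -1.9]
q [-0.54  0.51  1.81  0.48  1.16 -0.82]
shift [ 0.0501  0.0007 -0.0729]
turn [-0.1  0.1  0.5]
shift_after [ 0.0503  0.0004 -0.0728]
```

```bash
python3 -m handwheel '[{"translation":[0.004,0,-0.007],"angular":[0,0,0],"hand":0.45},{"translation":[0.007,0,-0.012],"angular":[0,0,0],"hand":0.45},{"translation":[0.007,0,-0.012],"angular":[0,0,0],"hand":0.45},{"translation":[0.007,0,-0.012],"angular":[0,0,0],"hand":0.45},{"translation":[0.007,0,-0.012],"angular":[0,0,0],"hand":0.45},{"translation":[0.007,0,-0.012],"angular":[0,0,0],"hand":0.45},{"translation":[0.005,0,-0.009],"angular":[0,0,0.5],"hand":0.45},{"translation":[0,0,0],"angular":[0,0,0],"hand":0.45}]'
python3 -m handwheel '[{"translation":[0.009,-0.002,0.005],"angular":[0,0,0],"hand":0.45},{"translation":[0.018,-0.003,0.010],"angular":[0,0,0],"hand":0.45},{"translation":[0.026,-0.004,0.015],"angular":[0,0,0],"hand":0.45},{"translation":[0.026,-0.004,0.015],"angular":[0,0,0],"hand":0.45},{"translation":[0.026,-0.004,0.015],"angular":[0,0,0],"hand":0.45},{"translation":[0.026,-0.004,0.015],"angular":[0,0,0],"hand":0.45},{"translation":[0.026,-0.004,0.015],"angular":[0,0,0],"hand":0.45},{"translation":[0.026,-0.004,0.015],"angular":[0,0,0],"hand":0.45},{"translation":[0.026,-0.004,0.015],"angular":[0,0,0],"hand":0.45},{"translation":[0.014,-0.003,0.008],"angular":[0,0,0],"hand":0.45}]'
python3 -m handwheel '[{"translation":[0.008,-0.001,0.004],"angular":[0,0,0],"hand":0.45},{"translation":[0,0,0],"angular":[0,0,0],"hand":0.45},{"translation":[0,0,0],"angular":[0,0,0],"hand":0.45}]'
python3 - <<'E'
from h import *
go(.49,.218,.113,0,30)
E
```

```text
clock: 17.43
position: [0.5271, -0.0555, 0.1309]
ee_rot: [-0.182, 0.683, 0.683, 0.182]
contact_force: [0.5, -0.0, -0.6]
width: 0.0619
gripper_force: 33.0
clock: 18.27
position: [0.4869, 0.2053, 0.1285]
ee_rot: [-0.186, 0.683, 0.683, 0.18]
contact_force: [-0.4, -0.3, -1.5]
width: 0.0618
gripper_force: 33.0
clock: 18.52
position: [0.4885, 0.2109, 0.1293]
ee_rot: [-0.184, 0.683, 0.683, 0.181]
contact_force: [0.1, 0.4, -1.5]
width: 0.0615
gripper_force: 33.0
clock 18.52
pos [0.4885 0.2109 0.1293]
w 0.0615
gf 33.0
F [ 0.1  0.4 -1.5]
q [-0.08  0.29  1.91  0.6   1.08 -0.41]
shift [-0.002   0.0016  0.0177]
turn [-0.3  0.1 -0. ]
shift_after [-0.002   0.0015  0.0177]
```

```bash
python3 -m handwheel '[{"translation":[0.001,0.001,0.008],"angular":[0,0,0],"hand":0.45},{"translation":[0.001,0,0.008],"angular":[0,0,0],"hand":0.45},{"translation":[0,0,0],"angular":[0,-4,0],"hand":0.45},{"translation":[0,0,0],"angular":[0,-6,0],"hand":0.45},{"translation":[0,0,0],"angular":[0,-6,0],"hand":0.45},{"translation":[0,0,0],"angular":[0,-6,0],"hand":0.45},{"translation":[0,0,0],"angular":[0,-6,0],"hand":0.45},{"translation":[0,0,0],"angular":[0,-6,0],"hand":0.45},{"translation":[0,0,0],"angular":[0,-6,0],"hand":0.45}]'
python3 -m handwheel '[{"translation":[0,0,0],"angular":[0,-6,0],"hand":0.45},{"translation":[0,0,0],"angular":[0,-6,0],"hand":0.45},{"translation":[0,0,0],"angular":[0,-6,0],"hand":0.45},{"translation":[0,0,0],"angular":[0,-6,0],"hand":0.45},{"translation":[0,0,0],"angular":[0,-6,0],"hand":0.45},{"translation":[0,0,0],"angular":[0,-4,0],"hand":0.45},{"translation":[0,0,0],"angular":[0,0,0],"hand":0.45},{"translation":[0,0,0],"angular":[0,0,0],"hand":0.45},{"translation":[0,0,0],"angular":[0,0,0],"hand":0.45},{"translation":[0,0,0],"angular":[0,0,0],"hand":0.45}]'
python3 -m handwheel '[{"translation":[0,0,0],"angular":[0,0,0],"hand":0.45},{"translation":[0,0,0],"angular":[0,0,0],"hand":0.45},{"translation":[0,0,0],"angular":[0,0,0],"hand":0.45},{"translation":[0,0,0],"angular":[0,0,0],"hand":0.45},{"translation":[0,0,0],"angular":[0,0,0],"hand":0.45}]'
python3 - <<'E'
from h import *
go(.49,.218,.113,0,30)
s=img("scene","scene8");t=img("top","top8")
b=cv2.resize(s[135:215,330:430],(400,320),interpolation=cv2.INTER_CUBIC)
a=cv2.resize(t[165:245,205:305],(400,320),interpolation=cv2.INTER_CUBIC)
cv2.imwrite("pics/crop8.png",np.hstack([a,b]))
E
```

```text
clock: 19.27
position: [0.4905, 0.2205, 0.1172]
ee_rot: [0.063, 0.704, 0.704, -0.064]
contact_force: [-0.6, -0.5, -2.5]
width: 0.0618
gripper_force: 33.0
clock: 20.1
position: [0.4902, 0.2197, 0.1177]
ee_rot: [0.264, 0.656, 0.656, -0.266]
contact_force: [0.1, -0.3, -1.7]
width: 0.0615
gripper_force: 33.2
clock: 20.52
position: [0.4899, 0.2204, 0.1173]
ee_rot: [0.264, 0.655, 0.656, -0.266]
contact_force: [0.2, 0.1, -1.3]
width: 0.0615
gripper_force: 33.2
clock 20.52
pos [0.4899 0.2204 0.1173]
w 0.0615
gf 33.2
F [ 0.2  0.1 -1.3]
q [ 0.67  0.6   1.54 -0.58  1.55  0.84]
shift [0.0013 0.0001 0.0048]
turn [-0.2 74.   0. ]
shift_after [-0.0042  0.0001  0.0025]
```

View pics/crop8.png

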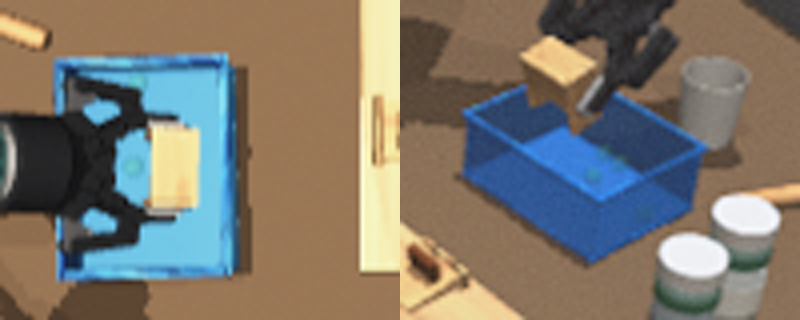

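The scene crop shows the box tipped over the tub, with balls in it at about (595,175), (605,155), (620,160) and (648,213). I've used all my picture views, so from here I'll check numerically.

Run:
```python
from h import *
f=cv2.imread("pics/scene8.png");f0=cv2.imread("pics/scene1.png")
c=f[135:215,330:430];h=cv2.cvtColor(cv2.resize(c,None,fx=4,fy=4,interpolation=cv2.INTER_CUBIC),cv2.COLOR_BGR2HSV)
for n,(u,v) in enumerate([(195,175),(205,155),(220,160),(248,213),(170,150)]): print(h[v,u])
for hi in (98,102,104,106):
    m=cv2.inRange(h,(60,60,40),(hi,255,255));n,_,st,ce=cv2.connectedComponentsWithStats(m)
    print(hi,[(int(a[4]),ce[i].round().tolist()) for i,a in enumerate(st) if i and a[4]>25])
t=cv2.imread("pics/top8.png")[165:245,205:305];h=cv2.cvtColor(cv2.resize(t,None,fx=4,fy=4,interpolation=cv2.INTER_CUBIC),cv2.COLOR_BGR2HSV)
print(h[165,133],h[200,220])
for hi in (92,94,96):
    m=cv2.inRange(h,(60,60,40),(hi,255,255));n,_,st,ce=cv2.connectedComponentsWithStats(m)
    print(hi,[(int(a[4]),ce[i].round().tolist()) for i,a in enumerate(st) if i and a[4]>25])
```

```text
[102 175 185]
[105 177 173]
[101 151 137]
[105 171 139]
[107 184 220]
98 [(316, [348.0, 263.0]), (558, [285.0, 303.0])]
102 [(63, [206.0, 148.0]), (67, [222.0, 158.0]), (50, [194.0, 173.0]), (316, [348.0, 263.0]), (558, [285.0, 303.0])]
104 [(34, [103.0, 95.0]), (37, [76.0, 107.0]), (147, [204.0, 150.0]), (157, [221.0, 160.0]), (143, [193.0, 174.0]), (316, [348.0, 263.0]), (558, [285.0, 303.0])]
106 [(74, [104.0, 96.0]), (59, [76.0, 108.0]), (40, [233.0, 107.0]), (59, [280.0, 131.0]), (63, [115.0, 143.0]), (596, [212.0, 158.0]), (116, [131.0, 153.0]), (34, [147.0, 162.0]), (391, [191.0, 178.0]), (39, [168.0, 177.0]), (150, [220.0, 186.0]), (32, [202.0, 196.0]), (134, [245.0, 211.0]), (316, [348.0, 263.0]), (558, [285.0, 303.0])]
[ 92 126 210] [ 99 140 233]
92 [(212, [2.0, 157.0])]
94 [(139, [136.0, 82.0]), (212, [2.0, 157.0]), (164, [132.0, 166.0])]
96 [(57, [124.0, 63.0]), (238, [137.0, 82.0]), (143, [221.0, 98.0]), (51, [220.0, 136.0]), (212, [2.0, 157.0]), (92, [200.0, 173.0]), (268, [133.0, 166.0]), (40, [130.0, 274.0])]
```

```bash
python3 -m handwheel '[{"translation":[0,0,-0.005],"angular":[0,7,0],"hand":0.45},{"translation":[0,0,-0.005],"angular":[0,7,0],"hand":0.45},{"translation":[0,0,0],"angular":[0,7,0],"hand":0.45},{"translation":[0,0,0],"angular":[0,7,0],"hand":0.45},{"translation":[0,0,0],"angular":[0,7,0],"hand":0.45},{"translation":[0,0,0],"angular":[0,7,0],"hand":0.45},{"translation":[0,0,0],"angular":[0,7,0],"hand":0.45},{"translation":[0,0,0],"angular":[0,7,0],"hand":0.45},{"translation":[0,0,0],"angular":[0,7,0],"hand":0.45},{"translation":[0,0,0],"angular":[0,7,0],"hand":0.45}]'
python3 -m handwheel '[{"translation":[0,0,0],"angular":[0,4,0],"hand":0.45},{"translation":[0,0,-0.01],"angular":[0,0,0],"hand":0.45},{"translation":[0,0,0],"angular":[0,0,0],"hand":0.45}]'
python3 - <<'E'
from h import *
go(.527,-.052,.13,0,30)
for n,z in(("top8b",0),):
    t=img("top",n)[165:245,205:305];h=cv2.cvtColor(cv2.resize(t,None,fx=4,fy=4,interpolation=cv2.INTER_CUBIC),cv2.COLOR_BGR2HSV)
    for hi in (92,94):
        m=cv2.inRange(h,(60,60,40),(hi,255,255));_,_,st,ce=cv2.connectedComponentsWithStats(m)
        print(hi,[(int(a[4]),ce[i].round().tolist()) for i,a in enumerate(st) if i and a[4]>25])
s=img("scene","scene8b")[135:215,330:430];h=cv2.cvtColor(cv2.resize(s,None,fx=4,fy=4,interpolation=cv2.INTER_CUBIC),cv2.COLOR_BGR2HSV)
for lo,hi in ((60,103),(60,104)):
        m=cv2.inRange(h,(lo,60,40),(hi,255,255));_,_,st,ce=cv2.connectedComponentsWithStats(m)
        print(hi,[(int(a[4]),ce[i].round().tolist()) for i,a in enumerate(st) if i and a[4]>25])
E
```

```text
clock: 21.45
position: [0.4904, 0.2268, 0.1262]
ee_rot: [-0.16, 0.688, 0.689, 0.161]
contact_force: [-1.1, 0.4, -1.8]
width: 0.0613
gripper_force: 33.2
clock: 21.7
position: [0.4907, 0.2204, 0.134]
ee_rot: [-0.183, 0.684, 0.682, 0.181]
contact_force: [0.6, 0.2, -0.1]
width: 0.0617
gripper_force: 33.2
clock 21.7
pos [0.4907 0.2204 0.134 ]
w 0.0617
gf 33.2
F [ 0.6  0.2 -0.1]
q [-0.06  0.29  1.9   0.6   1.08 -0.38]
shift [-0.2382  0.0369 -0.1321]
turn [-0.1  0.2 -0.2]
shift_after [-0.2379  0.0363 -0.1327]
92 [(4716, [315.0, 121.0]), (538, [236.0, 164.0]), (506, [299.0, 313.0])]
94 [(4716, [315.0, 121.0]), (132, [136.0, 82.0]), (55, [62.0, 127.0]), (538, [236.0, 164.0]), (140, [90.0, 167.0]), (161, [132.0, 166.0]), (119, [90.0, 193.0]), (506, [299.0, 313.0])]
103 [(101, [205.0, 149.0]), (104, [222.0, 158.0]), (93, [194.0, 174.0]), (301, [349.0, 264.0]), (589, [285.0, 303.0])]
104 [(29, [76.0, 108.0]), (156, [204.0, 150.0]), (181, [220.0, 160.0]), (158, [193.0, 175.0]), (301, [349.0, 264.0]), (589, [285.0, 303.0])]
```

The top view now shows four ball blobs inside the tub, so the box is empty. I'll take it back to the board.

```bash
python3 -m handwheel '[{"translation":[-0.024,0.004,-0.0135],"angular":[0,0,0],"hand":0.45},{"translation":[-0.024,0.004,-0.0135],"angular":[0,0,0],"hand":0.45},{"translation":[-0.024,0.004,-0.0135],"angular":[0,0,0],"hand":0.45},{"translation":[-0.024,0.004,-0.0135],"angular":[0,0,0],"hand":0.45},{"translation":[-0.024,0.004,-0.0135],"angular":[0,0,0],"hand":0.45},{"translation":[-0.024,0.004,-0.0135],"angular":[0,0,0],"hand":0.45},{"translation":[-0.024,0.004,-0.0135],"angular":[0,0,0],"hand":0.45},{"translation":[-0.024,0.004,-0.0135],"angular":[0,0,0],"hand":0.45},{"translation":[-0.024,0.004,-0.0135],"angular":[0,0,0],"hand":0.45},{"translation":[-0.022,0.001,-0.0115],"angular":[0,0,0],"hand":0.45}]'
python3 -m handwheel '[{"translation":[0,0,0],"angular":[0,0,0],"hand":0.45},{"translation":[0,0,0],"angular":[0,0,0],"hand":0.45}]'
python3 - <<'E'
from h import *
go(.527,-.053,.019,0,30)
E
```

```text
clock: 22.63
position: [0.5286, -0.0512, 0.1302]
ee_rot: [-0.183, 0.682, 0.684, 0.181]
contact_force: [-0.0, 1.1, -1.0]
width: 0.0615
gripper_force: 33.2
clock: 22.8
position: [0.5281, -0.0506, 0.1299]
ee_rot: [-0.183, 0.683, 0.683, 0.181]
contact_force: [-0.1, 0.1, -1.1]
width: 0.0619
gripper_force: 33.3
clock 22.8
pos [ 0.5281 -0.0506  0.1299]
w 0.0619
gf 33.3
F [-0.1  0.1 -1.1]
q [-0.53  0.4   1.72  0.45  1.34 -0.71]
shift [-0.0572 -0.0007  0.095 ]
turn [-0.2  0.1 -0. ]
shift_after [-0.0575 -0.0011  0.0948]
```

```bash
python3 -m handwheel '[{"translation":[-0.007,0,0.0117],"angular":[0,0,0],"hand":0.45},{"translation":[-0.007,0,0.0117],"angular":[0,0,0],"hand":0.45},{"translation":[-0.007,0,0.0117],"angular":[0,0,0],"hand":0.45},{"translation":[-0.007,0,0.0117],"angular":[0,0,0],"hand":0.45},{"translation":[-0.007,0,0.0117],"angular":[0,0,0],"hand":0.45},{"translation":[-0.007,0,0.0117],"angular":[0,0,0],"hand":0.45},{"translation":[-0.007,0,0.0117],"angular":[0,0,0],"hand":0.45},{"translation":[-0.005,0,0.009],"angular":[0,0,0],"hand":0.45},{"translation":[0,0,0],"angular":[0,0,0],"hand":0.45},{"translation":[0,0,0],"angular":[0,0,0],"hand":0.45}]'
python3 -m handwheel '[{"translation":[-0.001,0,0.002],"angular":[0,0,0],"hand":0.45},{"translation":[0,0,0],"angular":[0,0,0],"hand":0.45},{"translation":[0,0,0],"angular":[0,0,0],"hand":0.45}]'
python3 -m handwheel '[{"translation":[-0.0005,0,0.001],"angular":[0,0,0],"hand":0.45},{"translation":[0,0,0],"angular":[0,0,0],"hand":0.45},{"translation":[0,0,0],"angular":[0,0,0],"hand":0.45}]'
```

```text
clock: 23.63
position: [0.5266, -0.0506, 0.024]
ee_rot: [-0.185, 0.683, 0.683, 0.181]
contact_force: [-0.0, -0.2, -0.8]
width: 0.0616
gripper_force: 33.3
clock: 23.88
position: [0.5271, -0.0518, 0.0222]
ee_rot: [-0.183, 0.683, 0.683, 0.182]
contact_force: [0.1, -0.7, -1.0]
width: 0.0619
gripper_force: 33.3
clock: 24.13
position: [0.5268, -0.0519, 0.0207]
ee_rot: [-0.184, 0.683, 0.683, 0.181]
contact_force: [-0.6, 0.5, -0.0]
width: 0.0618
gripper_force: 33.3
```

```bash
python3 -m handwheel '[{"translation":[-0.0005,0,0.001],"angular":[0,0,0],"hand":0.45},{"translation":[0,0,0],"angular":[0,0,0],"hand":0.45},{"translation":[0,0,0],"angular":[0,0,0],"hand":0.45}]'
python3 -m handwheel '[{"translation":[-0.0005,0,0.001],"angular":[0,0,0],"hand":0.45},{"translation":[0,0,0],"angular":[0,0,0],"hand":0.45},{"translation":[0,0,0],"angular":[0,0,0],"hand":0.45}]'
```

```text
clock: 24.38
position: [0.5267, -0.0517, 0.0194]
ee_rot: [-0.184, 0.683, 0.683, 0.181]
contact_force: [0.3, 0.4, -1.2]
width: 0.0615
gripper_force: 33.3
clock: 24.63
position: [0.5268, -0.0517, 0.0183]
ee_rot: [-0.184, 0.683, 0.683, 0.181]
contact_force: [0.8, 1.5, -1.5]
width: 0.0614
gripper_force: 33.2
```

```bash
python3 -m handwheel '[{"translation":[0,0,0],"angular":[0,0,0],"hand":0.2},{"translation":[0,0,0],"angular":[0,0,0],"hand":0.1},{"translation":[0,0,0],"angular":[0,0,0],"hand":0},{"translation":[0,0,0],"angular":[0,0,0],"hand":0},{"translation":[0,0,0],"angular":[0,0,0],"hand":0},{"translation":[0,0,-0.01],"angular":[0,0,0],"hand":0},{"translation":[0,0,-0.02],"angular":[0,0,0],"hand":0},{"translation":[0,0,-0.03],"angular":[0,0,0],"hand":0},{"translation":[0,0,-0.03],"angular":[0,0,0],"hand":0},{"translation":[0,0,-0.03],"angular":[0,0,0],"hand":0}]'
python3 -m handwheel '[{"translation":[0,-0.03,-0.03],"angular":[0,0,0],"hand":0},{"translation":[0,-0.035,-0.01],"angular":[0,0,0],"hand":0},{"translation":[0,-0.035,0],"angular":[0,0,0],"hand":0},{"translation":[0,-0.035,0],"angular":[0,0,0],"hand":0},{"translation":[0,0,0],"angular":[0,0,0],"hand":0},{"translation":[0,0,0],"angular":[0,0,0],"hand":0}]'
python3 - <<'E'
from h import *
go(.4,-.1,.2)
t=img("top","top9");s=img("scene","scene9")
o=cv2.imread("pics/top6.png").astype(int);d=np.abs(t.astype(int)-o).sum(2)[150:225,285:358]
ys,xs=np.nonzero(d>90);print("changed px",len(xs),xs.min()+285 if len(xs) else 0,xs.max()+285 if len(xs) else 0,ys.min()+150,ys.max()+150)
h=cv2.cvtColor(t,cv2.COLOR_BGR2HSV);g=cv2.inRange(h,(45,60,30),(95,255,255))[185:212,322:350];print("green in box",int((g>0).sum()))
m=cv2.inRange(cv2.cvtColor(cv2.resize(t[165:245,205:275],None,fx=4,fy=4,interpolation=cv2.INTER_CUBIC),cv2.COLOR_BGR2HSV),(60,60,40),(94,255,255));_,_,st,ce=cv2.connectedComponentsWithStats(m)
print([(int(a[4]),ce[i].round().tolist()) for i,a in enumerate(st) if i and a[4]>25])
# box standing check: same box edges in scene vs scene6
o=cv2.imread("pics/scene6.png").astype(int);d=np.abs(s.astype(int)-o).sum(2)[195:235,290:330];print("scene diff",int((d>120).sum()))
E
```

```text
clock: 25.47
position: [0.5269, -0.1123, 0.124]
ee_rot: [-0.184, 0.683, 0.683, 0.181]
contact_force: [1.0, 0.3, 0.2]
width: 0.0856
gripper_force: 0.0
clock: 25.97
position: [0.3918, -0.1315, 0.1578]
ee_rot: [-0.183, 0.684, 0.682, 0.182]
contact_force: [1.0, 0.1, -0.8]
width: 0.0851
gripper_force: 0.0
clock 25.97
pos [ 0.3918 -0.1315  0.1578]
w 0.0851
gf 0.0
F [ 1.   0.1 -0.8]
q [-0.81  0.27  1.84  0.35  1.43 -0.93]
shift [ 0.0483  0.008  -0.0209]
changed px 129 327 346 190 207
green in box 0
[(135, [137.0, 82.0]), (61, [62.0, 127.0]), (139, [90.0, 167.0]), (166, [132.0, 166.0]), (125, [90.0, 192.0])]
scene diff 113
```

The box stands where it did before and is empty. The lid hasn't moved, and all four balls are in the tub. Handing in.

```bash
python3 -c "
from rig import manip
print(manip.sign_off())"
```

```text
the job is handed in; nothing more can be done
None
```

Job handed in at about 26 s on the robot's clock; no verdict came back. My last camera check showed all four balls in the tub, the empty box back where it stood on the board, and the lid still lying on the board clear of it.

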